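# Pack the bench caddy

## Task

Pack the caddy for the next cutting session: lay the wax block in its green cassette, the stack of glass slides, the roll of label tape and the timer each flat on the floor of the one pocket of the caddy that is shaped for it (short rectangle, long narrow, round, wide rectangle), lying lengthwise along its pocket. Leave the empty steel mould and the calculator, which look similar but do not belong in the caddy, lying where they are.

Things in the scene. Friction and masses are not known exactly. Their poses are not given: they have to be found in the camera images.
- wax_block: Tissue cassette with a wax block on top: green slotted plastic base, cream wax block with a dark patch. 29 mm (x) x 40 mm (y) x 12 mm high overall; base 28 mm wide (6 mm high), wax narrower (24 mm). Loose, 25 g, lies flat. Origin: centre of the underside; y = its length; z up. Grip across x, low at the base.
- slide_stack: Stack of glass microscope slides (one solid piece), pale and clear with a frosted end, 27 mm (x) x 77 mm (y) x 8 mm high. Loose, about 35 g, lies flat. Origin: centre of the underside; y = its length.
- roll: Roll of white label tape lying flat, brown card core: round, 62 mm diameter, 26 mm high. Loose, about 60 g. Origin: centre of the underside, z up; its yaw means nothing. Grip across its diameter.
- timer: Bench timer, red case with a pale face, a small display and three buttons: 78 mm (x) x 62 mm (y) x 17 mm high. Loose, about 90 g, lies flat. Origin: centre of the underside; x = its length. Grip across y.
- base_mould: Look-alike of the wax block that stays where it lies: empty stainless steel base mould, a small flanged metal dish, 31 x 43 x 12 mm (x, y, height). Loose. Origin: centre of the underside.
- calculator: Look-alike of the timer that stays where it lies: dark pocket calculator with a grid of many keys, 108 x 66 x 13 mm (x, y, height). Loose. Origin: centre of the underside.
- insert_short: Fixed in the caddy. Dark plate 101 x 95 x 4 mm, with a 54 x 43 mm (x by y) pocket: two end walls with 5 mm corner returns; the long sides (+y and -y) are open between the returns for fingers. White walls 3 mm thick rise 8 mm above the plate's top. Origin: centre of the plate's underside (3 mm above the bench), so the pocket floor is 4 mm above the origin and the pocket is centred on it; x = along the plate's 101 mm length, z up. Short rectangular pocket, for the wax block.
- insert_long: Fixed in the caddy. Dark plate 101 x 95 x 4 mm, with a 91 x 42 mm (x by y) pocket: two end walls with 15 mm corner returns; the long sides (+y and -y) are open between the returns for fingers. White walls 3 mm thick rise 8 mm above the plate's top. Origin: centre of the plate's underside (3 mm above the bench), so the pocket floor is 4 mm above the origin and the pocket is centred on it; x = along the plate's 101 mm length, z up. Long narrow pocket, for the slide stack.
- insert_round: Fixed in the caddy. Dark plate 101 x 95 x 4 mm, with a round pocket of 76 mm inner diameter, its ring wall interrupted by 48 mm wide or wider finger gaps at +y and -y. White walls 3 mm thick rise 8 mm above the plate's top. Origin: centre of the plate's underside (3 mm above the bench), so the pocket floor is 4 mm above the origin and the pocket is centred on it; x = along the plate's 101 mm length, z up. For the label roll.
- insert_wide: Fixed in the caddy. Dark plate 101 x 95 x 4 mm, with a 92 x 76 mm (x by y) pocket: two end walls with 18 mm corner returns; the long sides (+y and -y) are open between the returns for fingers. White walls 3 mm thick rise 8 mm above the plate's top. Origin: centre of the plate's underside (3 mm above the bench), so the pocket floor is 4 mm above the origin and the pocket is centred on it; x = along the plate's 101 mm length, z up. Wide rectangular pocket, for the timer.

How it is judged:
By the outcome, as a careful person would: the job done as asked, in the order asked, and still so for the second after the job is handed in, with the robot touching nothing.
It also fails if it takes over 99 s, if anything falls off the work surface, if the arm or the gripper's body presses on something with over 40 N, if the wrist force passes 120 N, or if a joint passes its speed limit or range.

## Robot

A 6-joint arm with a two-finger parallel gripper is mounted at the origin on a cart in front of the work surface, level with it; the furniture and walls round the work are solid. World frame = base frame: x ahead of the robot, y to its left, z up, the work surface at z = 0. Lengths are in m, angles in degrees, forces in N, time in s.
With the tool pointing down it reaches from about 0.3 to 0.75 m from the base axis. Payload 8.5 kg.
Tool frame: the origin (TCP) lies between the finger pads; the fingertips stand 19 mm ahead of it and the grasp point (between the pads) is the TCP; z points along the fingers, y is the line along which they close (so a half turn about z gives the same grasp; the last joint's range is limited). The gripper opens to 85 mm and grips with 20 to 120 N. Pads are 22 mm wide; open, the fingers measure 114 mm over their backs; the gripper's body (76 mm by 85 mm) begins 54 mm behind the grasp point. The pads swing forward as they close: fully open they stand 13 mm farther back than shut.
Start: joints at [-83.554, 21.807, 74.336, -0, 83.858, -12.336], TCP at [0.177, -0.521, 0.25] pointing down, gripper open.
Joint ranges: [-178.18, 178.18], [-50.72, 133.34], [12.68, 142.11], [-81.47, 261.47], [9.98, 163.14], [-165.26, 165.26]. Speed limits (degrees/s): [136.94, 136.94, 180, 180, 180, 180].

## Interface

Orientations are given as a 3x3 rotation matrix whose columns are the frame's x, y, z axes.
In Python, from rig import env, optics gives the robot as it stands.
- The arm moves only by the tool arm_command, never from a script. Its argument "commands" is one flat list of numbers, 7 for each row, row after row: the closure, from -1 (fully open) to 1 (shut), so that 0 is half open, then the shift along the tool's x, y, z as a fraction of full scale, then the turn, a rotation vector about the tool's x, y, z as a fraction of full scale. A call has 1 to 12 rows; each row is the pose to reach, as a shift and turn from the pose commanded when the call began, along the tool's axes at that moment; what a row does not reach only later rows make up. Full scale, the value 1, is 500 mm for a shift and 120 degrees for a turn. A row lasts 1/12 s, in which the tool goes at most 41.7 mm and 7.16 degrees, less where a joint would pass 70% of its speed; a pose out of reach is approached as far as the arm can. A call with a number of a shift or a turn outside -1 to 1 is refused whole. A call with a gripper value outside its range is refused whole. The fingers move at their own pace and stop on an object; "newtons" is the grip in N (left out, the last holds). Time passes only in rows, so rows that repeat a pose let the fingers close. It gives the time, the measured TCP pose, the force, the opening and the grip force at its end, in the units of the state.
- env.observe(): the state, without advancing time (a new reading comes with each control period).
- optics.get_image(name): name is "scene" or "top" or "wrist"; returns a dict with "image" (420x560x3 uint8, red, green, blue), "intrinsics" (3x3 intrinsics, pixels), "origin" and "orientation" of the camera in the world; the wrist camera has in their place "tool_from_camera" (4x4, takes a point from camera to tool coordinates, whose origin is the TCP and whose axes are the flange's). Camera axes: x right, y down, z forward; pixel columns grow to the right and rows downward; lengths in m; the calibration is good to about 2 mm. The wrist camera is an equidistant fisheye: a pixel r from the principal point sees the ray r / f radians off the axis. A picture is of the moment at which its call begins: read the wrist's pose just before it. There is no depth.
- env.close_job(): hands the job in; it is judged then, once.
The state is a dict: "time_s": time; "q": joint angles; "qvel": joint speeds; "joint_efforts": joint torques, N m; "position": TCP position; "tool_rot": TCP orientation; "ft_force": force on the tool from outside, world axes, zero at the start; "wrist_torque": the same for the moment, N m; "grip_width": finger opening in m; "gripper_force": force on a finger pad.
Only numpy, scipy, OpenCV 4.12 (cv2) and the standard library are available. Lean on these libraries where they do the work, as an engineer would, in place of code of your own. Each camera call takes 0.05 s, during which the arm holds its last target. There are 200 camera calls.

## Working session

There is one attempt and no reset: what is moved stays moved. The work goes in short steps, Python scripts to look and compute and a tool call to move; the robot and the scene stay as the last step left them, time stands still between calls to the robot, and variables do not carry over. Pictures are saved under pics/ and viewed, at most 15 in all, crops included, and the job is handed in when it is done.

Besides the shell and the picture viewer there is one more tool, called after "Request:" as a command line: name --argument value ..., lists and objects as JSON in quotes. arm_command: Moves the arm, as the interface text tells. Shift numbers are shares of 500 mm and turn numbers shares of 120 degrees, none past 1 either way. Its arguments: {"type":"object","properties":{"commands":{"type":"array","items":{"type":"number"}},"newtons":{"type":"number"}},"required":["commands"]}

```bash
ls; mkdir -p pics; python3 - <<'E'
from rig import env, optics
import cv2
for n in ("top","scene"):
    d=optics.get_image(n)
    cv2.imwrite(f"pics/{n}0.png",cv2.cvtColor(d["image"],cv2.COLOR_RGB2BGR))
    print(n,d["intrinsics"],d["origin"],d["orientation"])
s=env.observe();print(s)
E
```

```text
pics
top [[435.32234889   0.         283.88790351]
 [  0.         435.32234889 202.73948157]
 [  0.           0.           1.        ]] [0.31299043 0.18031323 0.95696571] [[ 0.07425401 -0.975204    0.20847902]
 [-0.99723419 -0.07193953  0.01867298]
 [-0.00321208 -0.20928895 -0.97784857]]
scene [[431.66283429   0.         278.31188378]
 [  0.         431.66283429 207.55401538]
 [  0.           0.           1.        ]] [0.11443391 0.92892025 0.53818778] [[-0.88289367 -0.23289587  0.40774782]
 [-0.46951499  0.4514832  -0.75876122]
 [-0.00737894 -0.86134919 -0.50795976]]
{'time_s': 0.1, 'q': array([-8.35560200e+01,  2.18365479e+01,  7.43771657e+01,  4.75634409e-04,
        8.38575011e+01, -1.23358480e+01]), 'qvel': array([-0.13491578, -0.09670625, -0.15223786,  0.00711924,  0.0058827 ,
       -0.01054279]), 'joint_efforts': array([ 2.62169495e-03, -4.49222660e+01, -2.31658977e+01, -2.64332812e-04,
        3.63072286e-03, -1.28898688e-05]), 'position': array([ 0.17703632, -0.52049328,  0.24979806]), 'tool_rot': array([[ 9.46762966e-01,  3.21931465e-01, -1.31294608e-04],
       [ 3.21931376e-01, -9.46762199e-01,  1.23600382e-03],
       [ 2.73603748e-04, -1.21247049e-03, -9.99999228e-01]]), 'ft_force': array([-0.36366627, -0.91690622, -0.2919798 ]), 'wrist_torque': array([0.05568578, 0.00825551, 0.03098812]), 'gripper_force': 0.0, 'grip_width': 0.08533034317250189}
```

View pics/top0.png

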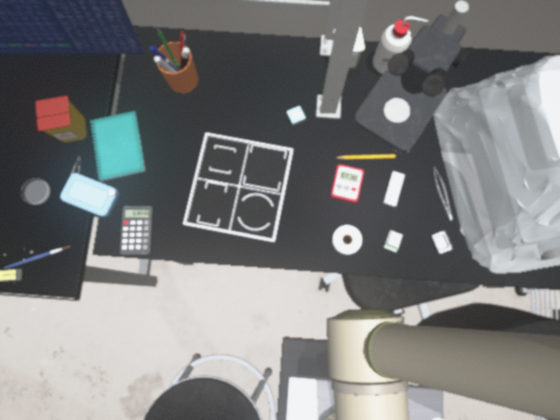

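View pics/scene0.png

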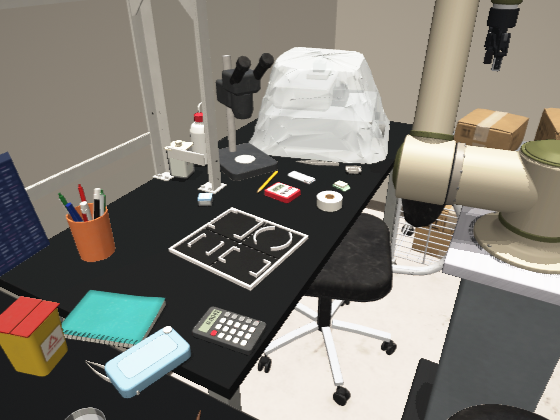

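```bash
cat > h.py <<'E'
from rig import env, optics
import cv2, numpy as np
def top_rays(d,px):
    px=np.atleast_2d(px).astype(float)
    K=d["intrinsics"]; r=np.c_[px,np.ones(len(px))]@np.linalg.inv(K).T
    return r@np.array(d["orientation"]).T
def p2w(d,px,z):
    r=top_rays(d,px); o=np.array(d["origin"])
    return o+r*((np.broadcast_to(z,len(r))-o[2])/r[:,2])[:,None]
def rect(d,mask_poly,z):
    """min-area rect of image contour projected on plane z: centre, sizes, angle of long axis"""
    w=p2w(d,mask_poly.reshape(-1,2),z)[:,:2]
    c,s,a=cv2.minAreaRect((w*1000).astype(np.float32))
    if s[0]<s[1]: s=s[::-1]; a+=90
    return np.round(np.array(c),1),np.round(s,1),round((a+90)%180-90,1)
def wrist_p2w(d,px,z,s):
    K=d["intrinsics"]; px=np.atleast_2d(px).astype(float)
    u=np.c_[(px[:,0]-K[0,2])/K[0,0],(px[:,1]-K[1,2])/K[1,1]]
    th=np.linalg.norm(u,axis=1); r=np.c_[u*(np.sin(th)/np.maximum(th,1e-9))[:,None],np.cos(th)]
    T=d["tool_from_camera"]; R=s["tool_rot"]
    o=s["position"]+R@T[:3,3]; r=r@T[:3,:3].T@R.T
    return o+r*((z-o[2])/r[:,2])[:,None]
E
python3 - <<'E'
from h import *
d=optics.get_image("top"); im=cv2.cvtColor(d["image"],cv2.COLOR_RGB2BGR)
cv2.imwrite("pics/crop1.png",cv2.resize(im[120:260,180:460],None,fx=2.8,fy=2.8,interpolation=cv2.INTER_CUBIC))
g=im.max(2); m=(g>110).astype(np.uint8)
cs,_=cv2.findContours(m,cv2.RETR_EXTERNAL,cv2.CHAIN_APPROX_NONE)
for c in cs:
    x,y,w,h=cv2.boundingRect(c)
    if w*h>60 and 180<x<460 and 120<y<262:
        print((x,y,w,h),*rect(d,c,0.01))
E
```

```text
(431, 230, 22, 24) [ 453.4 -151. ] [47.5 35.2] 23.4
(383, 230, 20, 23) [447.9 -45.7] [46.  33.5] -17.7
(332, 224, 31, 32) [443.5  54.8] [68.2 65.6] 2.9
(435, 177, 18, 44) [ 550.8 -157.6] [99.3 18.8] 18.3
(383, 170, 23, 37) [566.3 -44.8] [82.9 33.2] -13.9
(330, 164, 35, 39) [571.3  60.3] [82.9 65.9] -9.4
(337, 153, 59, 7) [636.2  20. ] [132.5  13.1] -84.3
(182, 132, 112, 111) [547.1 302.5] [223.9 211.7] -6.8
```

View pics/crop1.png

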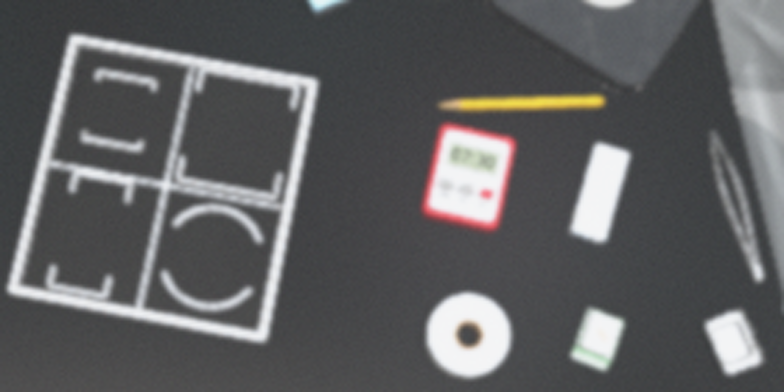

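```bash
cat >> h.py <<'E'
def plan(targets, z=None):
    """targets: list of (x_mm,y_mm,z_mm,yaw of tool x); tool pointing down. prints units from now"""
    s=env.observe(); R=s["tool_rot"]; p=s["position"]
    from scipy.spatial.transform import Rotation as Ro
    for x,y,zz,yaw in targets:
        a=np.radians(yaw); c,sn=np.cos(a),np.sin(a)
        Rt=np.array([[c,sn,0],[sn,-c,0],[0,0,-1]])
        sh=R.T@(np.array([x,y,zz])/1000-p)/0.5
        tv=np.degrees(Ro.from_matrix(R.T@Rt).as_rotvec())/120
        print((x,y,zz,yaw),"shift",np.round(sh,3),"turn",np.round(tv,3),"rows",round(max(np.linalg.norm(sh)*500/41.7,np.linalg.norm(tv)*120/7.16),1))
def st():
    s=env.observe(); R=s["tool_rot"]
    print("t",round(s["time_s"],2),"p",np.round(s["position"]*1000,1),"yaw",round(np.degrees(np.arctan2(R[1,0],R[0,0])),1),"w",round(s["grip_width"]*1000,1),"F",np.round(s["ft_force"],1),"q",np.round(s["q"],0))
E
python3 - <<'E'
from h import *
d=optics.get_image("top")
print(np.round(p2w(d,[[510,268],[455,225],[435,90]],0)*1000))
plan([(177,-521,340,-17.7),(250,-200,340,-17.7),(440,-40,160,-17.7)])
d=optics.get_image("wrist");print(d["tool_from_camera"],d["intrinsics"])
E
```

```text
[[ 408. -303.    0.]
 [ 495. -184.    0.]
 [ 817. -139.    0.]]
(177, -521, 340, -17.7) shift [-0.     0.001 -0.18 ] turn [-0.     0.     0.304] rows 5.1
(250, -200, 340, -17.7) shift [ 0.345 -0.56  -0.18 ] turn [-0.     0.     0.304] rows 8.2
(440, -40, 160, -17.7) shift [ 0.807 -0.74   0.181] turn [-0.     0.     0.304] rows 13.3
[[ 8.24322023e-04 -9.60956795e-01 -2.76697231e-01  6.94172578e-02]
 [ 9.99999655e-01  7.64600641e-04  3.23724081e-04 -3.71370916e-04]
 [-9.95219747e-05 -2.76697403e-01  9.60957094e-01 -1.22782729e-01]
 [ 0.00000000e+00  0.00000000e+00  0.00000000e+00  1.00000000e+00]] [[325.1922621    0.         277.86603675]
 [  0.         325.1922621  212.65903121]
 [  0.           0.           1.        ]]
```

Request:
arm_command --commands '[-1,0,0,-0.18,0,0,0.1,-1,0,0,-0.18,0,0,0.15,-1,0.345,-0.56,-0.18,0,0,0.3,-1,0.345,-0.56,-0.18,0,0,0.3,-1,0.345,-0.56,-0.18,0,0,0.3,-1,0.345,-0.56,-0.18,0,0,0.3,-1,0.345,-0.56,-0.18,0,0,0.3,-1,0.345,-0.56,-0.18,0,0,0.3,-1,0.345,-0.56,-0.18,0,0,0.3,-1,0.345,-0.56,-0.18,0,0,0.3,-1,0.345,-0.56,-0.18,0,0,0.3,-1,0.345,-0.56,-0.18,0,0,0.3]'

```text
time_s: 1.25
position: [0.2504, -0.1987, 0.3408]
tool_rot: [[0.956, -0.293, 0.001], [-0.293, -0.956, -0.002], [0.001, 0.001, -1.0]]
ft_force: [0.6, -0.7, -0.3]
grip_width: 0.0854
gripper_force: 0.0
```

```bash
python3 - <<'E'
from h import *
st(); plan([(440,-40,160,-17.7)])
E
```

```text
t 1.25 p [ 250.4 -198.7  340.8] yaw -17.0 w 85.4 F [ 0.6 -0.7 -0.3] q [-60.  -6.  93.  -0.  93.  47.]
(440, -40, 160, -17.7) shift [ 0.269 -0.415  0.361] turn [ 0.001 -0.001  0.005] rows 7.3
```

Request:
arm_command --commands '[0,0.269,-0.415,0.361,0,0,0.005,0,0.269,-0.415,0.361,0,0,0.005,0,0.269,-0.415,0.361,0,0,0.005,0,0.269,-0.415,0.361,0,0,0.005,0,0.269,-0.415,0.361,0,0,0.005,0,0.269,-0.415,0.361,0,0,0.005,0,0.269,-0.415,0.361,0,0,0.005,0,0.269,-0.415,0.361,0,0,0.005,0,0.269,-0.415,0.361,0,0,0.005,0,0.269,-0.415,0.361,0,0,0.005]'

```text
time_s: 2.08
position: [0.4402, -0.0425, 0.1595]
tool_rot: [[0.952, -0.306, -0.001], [-0.306, -0.952, 0.0], [-0.001, 0.0, -1.0]]
ft_force: [-0.6, 0.1, -0.0]
grip_width: 0.0428
gripper_force: 0.0
```

```bash
python3 - <<'E'
from h import *
st(); s=env.observe(); d=optics.get_image("wrist"); im=cv2.cvtColor(d["image"],cv2.COLOR_RGB2BGR)
cv2.imwrite("pics/w1.png",im)
E
```

```text
t 2.08 p [440.2 -42.5 159.5] yaw -17.8 w 42.8 F [-0.6  0.1 -0. ] q [-21.  17.  99.  -0.  64.  87.]
```

View pics/w1.png

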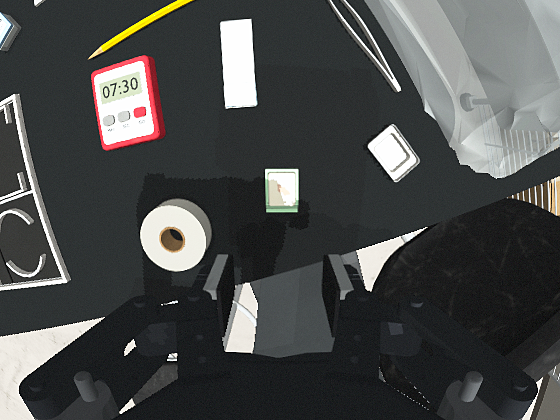

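The wrist view shows the cassette at about (282,191), slides (239,63), roll (172,236), timer (126,102), and the mould (392,152) well clear. I'll measure all of them from it.

```bash
cat >> h.py <<'E'
def wrect(d,s,c,z):
    w=wrist_p2w(d,c.reshape(-1,2),z,s)[:,:2]
    c,q,a=cv2.minAreaRect((w*1000).astype(np.float32))
    if q[0]<q[1]: q=q[::-1]; a+=90
    return np.round(c,1),np.round(q,1),round((a+90)%180-90,1)
def wobjs(s,d,zs,thr=110,box=(100,0,420,300)):
    g=d["image"].max(2); m=(g>thr).astype(np.uint8)
    cs,_=cv2.findContours(m,cv2.RETR_EXTERNAL,cv2.CHAIN_APPROX_NONE)
    for c in cs:
        x,y,w,h=cv2.boundingRect(c)
        if w*h>200 and w<150:
            for z in zs: print((x,y,w,h),z,*wrect(d,s,c,z))
E
python3 - <<'E'
from h import *
s=env.observe(); d=optics.get_image("wrist"); wobjs(s,d,[0.006],75)
d=optics.get_image("top"); im=d["image"]; m=(im.max(2)>110).astype(np.uint8)
plan([(448,-46,20,-17.7)])
E
```

```text
(119, 398, 17, 16) 0.006 [223.8 249. ] [54.6 11.1] -58.7
(74, 377, 20, 25) 0.006 [262.1 308.4] [51.  21.4] -18.0
(519, 375, 26, 45) 0.006 [ -43. -361.] [138.6  32.5] -0.6
(462, 375, 21, 27) 0.006 [  93.2 -224.3] [56.7 26.1] -17.3
(536, 362, 24, 58) 0.006 [ -96.6 -419. ] [261.1  62.2] 16.9
(124, 339, 13, 17) 0.006 [326.  178.5] [33.4  9.2] -63.0
(0, 317, 105, 103) 0.006 [292.7 444.1] [524.6 118.8] -59.9
(222, 262, 113, 95) 0.006 [323.3   1. ] [120.1 111. ] 83.7
(203, 254, 25, 46) 0.006 [388.6  38.2] [52.9 15.2] -34.7
(6, 253, 40, 25) 0.006 [457.5 268.4] [81.5 26. ] 83.6
(328, 226, 101, 74) 0.006 [ 349.  -122.1] [102.4  52.5] 87.7
(0, 208, 34, 25) 0.006 [517.9 255. ] [68.9 23.3] 83.0
(140, 199, 71, 73) 0.006 [439.1  60.3] [75.5 66.7] -45.3
(505, 175, 55, 42) 0.006 [ 349.7 -317.1] [91.7 51.5] 87.8
(264, 168, 34, 45) 0.006 [448.6 -48.5] [39.5 28.5] -17.0
(367, 124, 52, 59) 0.006 [ 451.1 -154.4] [45.2 32.8] 24.4
(0, 94, 71, 197) 0.006 [541.3 265.8] [220.4 146.6] -6.7
(91, 55, 74, 96) 0.006 [570.1  59.4] [79.2 67.6] -9.3
(219, 19, 38, 90) 0.006 [565.5 -47.6] [78.4 27.8] -14.2
(0, 13, 21, 39) 0.006 [724.  187.7] [51.2 36.1] 29.7
(327, 0, 74, 92) 0.006 [ 551.1 -157.8] [100.7  17.7] 14.9
(88, 0, 107, 60) 0.006 [634.2  27.6] [113.9   8.3] -84.3
(448, -46, 20, -17.7) shift [0.017 0.001 0.282] turn [ 0.    -0.001 -0.002] rows 3.4
```

Request:
arm_command --commands '[0,0.018,0.005,0.2,0,0,0,0,0.018,0.005,0.2,0,0,0,0,0.018,0.005,0.25,0,0,0,0,0.018,0.005,0.27,0,0,0,0,0.018,0.005,0.275,0,0,0,0,0.018,0.005,0.276,0,0,0,0,0.018,0.005,0.276,0,0,0,0.5,0.018,0.005,0.276,0,0,0,0.5,0.018,0.005,0.276,0,0,0,0.5,0.018,0.005,0.276,0,0,0,0.5,0.018,0.005,0.276,0,0,0,0.5,0.018,0.005,0.276,0,0,0]' --newtons 30

```text
time_s: 3.23
position: [0.4487, -0.0473, 0.0235]
tool_rot: [[0.952, -0.306, 0.003], [-0.306, -0.952, -0.002], [0.004, 0.001, -1.0]]
ft_force: [-0.4, -1.1, 8.7]
grip_width: 0.0265
gripper_force: 29.0
```

Request:
arm_command --commands '[0.5,0,0,-0.02,0,0,0,0.5,0,0,-0.08,0,0,0,0.5,0,0,-0.16,0,0,0,0.5,0,0,-0.2,0,0,0,0.5,0,0,-0.2,0,0,0,0.5,0,0,-0.2,0,0,0]'

```text
time_s: 3.73
position: [0.4483, -0.0469, 0.1234]
tool_rot: [[0.952, -0.306, 0.004], [-0.306, -0.952, -0.001], [0.004, 0.0, -1.0]]
ft_force: [0.9, 0.8, -1.5]
grip_width: 0.026
gripper_force: 29.6
```

```bash
python3 - <<'E'
from h import *
st(); s=env.observe(); d=optics.get_image("wrist"); im=cv2.cvtColor(d["image"],cv2.COLOR_RGB2BGR)
cv2.imwrite("pics/w2.png",cv2.resize(im[150:400,100:460],None,fx=2,fy=2))
d=optics.get_image("top"); im=cv2.cvtColor(d["image"],cv2.COLOR_RGB2BGR)
E
```

```text
t 3.73 p [448.3 -46.9 123.4] yaw -17.8 w 26.0 F [ 0.9  0.8 -1.5] q [-21.  21. 101.  -0.  58.  87.]
```

View pics/w2.png

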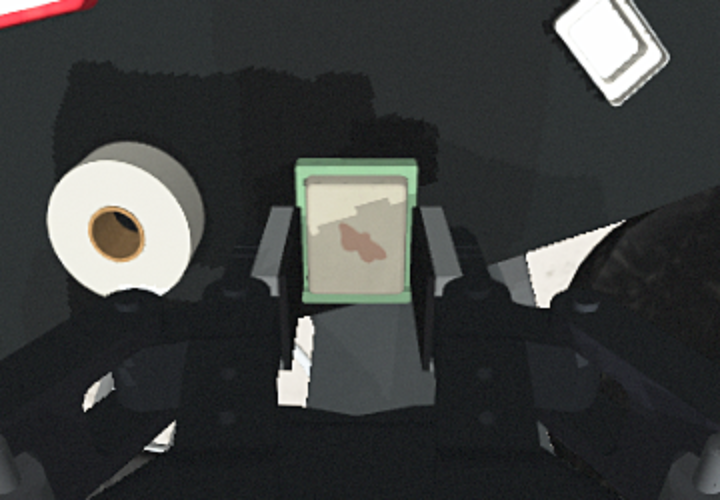

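```bash
python3 - <<'E'
from h import *
plan([(500,300,220,-6.7)])
E
```

```text
(500, 300, 220, -6.7) shift [-0.112 -0.692 -0.197] turn [-0.     0.    -0.093] rows 8.7
```

Request:
arm_command --commands '[0.5,-0.112,-0.692,-0.197,0,0,-0.093,0.5,-0.112,-0.692,-0.197,0,0,-0.093,0.5,-0.112,-0.692,-0.197,0,0,-0.093,0.5,-0.112,-0.692,-0.197,0,0,-0.093,0.5,-0.112,-0.692,-0.197,0,0,-0.093,0.5,-0.112,-0.692,-0.197,0,0,-0.093,0.5,-0.112,-0.692,-0.197,0,0,-0.093,0.5,-0.112,-0.692,-0.197,0,0,-0.093,0.5,-0.112,-0.692,-0.197,0,0,-0.093,0.5,-0.112,-0.692,-0.197,0,0,-0.093,0.5,-0.112,-0.692,-0.197,0,0,-0.093,0.5,-0.112,-0.692,-0.197,0,0,-0.093]'

```text
time_s: 4.83
position: [0.5001, 0.2992, 0.2188]
tool_rot: [[0.993, -0.116, -0.003], [-0.116, -0.993, -0.001], [-0.003, 0.002, -1.0]]
ft_force: [0.9, -0.6, -0.5]
grip_width: 0.0262
gripper_force: 29.7
```

```bash
python3 - <<'E'
from h import *
st(); s=env.observe(); d=optics.get_image("wrist"); im=cv2.cvtColor(d["image"],cv2.COLOR_RGB2BGR)
cv2.imwrite("pics/w3.png",cv2.resize(im[0:320,60:500],None,fx=1.8,fy=1.8)); wobjs(s,d,[0.015],90)
E
```

```text
t 4.83 p [500.1 299.2 218.8] yaw -6.7 w 26.2 F [ 0.9 -0.6 -0.5] q [ 19.  27.  72.  -0.  82. 116.]
(389, 383, 27, 19) 0.015 [169.2 143.5] [77.9  6.4] 40.4
(452, 377, 17, 20) 0.015 [143.7  39. ] [49.3 20.8] -3.5
(140, 360, 48, 42) 0.015 [231.5 498.1] [143.5  13.4] -49.4
(0, 345, 61, 75) 0.015 [141.5 867.6] [467.  141.6] -40.5
(141, 336, 17, 20) 0.015 [308.6 498.2] [46. 12.] -54.3
(0, 326, 28, 14) 0.015 [314.3 784.1] [87.2 23.4] -81.7
(8, 296, 40, 29) 0.015 [361.6 711.4] [144.7   9.3] -68.6
(310, 254, 21, 44) 0.015 [396.3 261.7] [56.9 16.7] 4.3
(226, 254, 20, 44) 0.015 [407.6 358.7] [56.6 15.7] -17.5
(432, 251, 128, 169) 0.015 [ 103.3 -119.9] [718.7 174.3] 28.4
(78, 222, 68, 114) 0.015 [405.7 538.9] [153.6 120.3] 4.7
(456, 190, 50, 54) 0.015 [441.3  55.8] [80.8 63.8] 60.9
(525, 83, 23, 62) 0.015 [566.3 -36.2] [76.6 33.2] -13.8
(451, 73, 50, 72) 0.015 [570.1  64.8] [76.2 68.1] -9.1
(0, 54, 88, 201) 0.015 [580.1 587.7] [253.3 160. ] -16.2
(452, 53, 82, 8) 0.015 [634.1  27.7] [131.8   7.2] -84.0
(537, 0, 20, 21) 0.015 [720.5 -84.6] [38.3 32.8] -30.8
(520, 0, 10, 21) 0.015 [701.7 -34.8] [27.1 12.7] 1.6
```

View pics/w3.png

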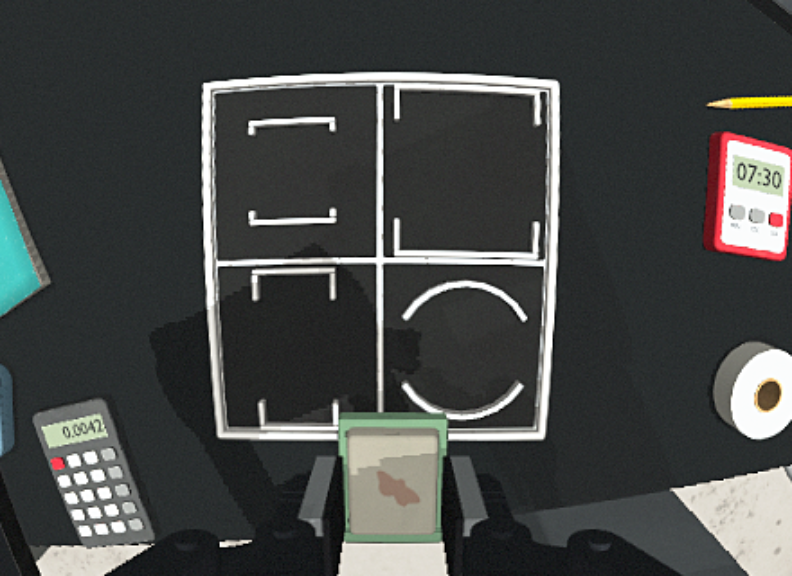

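```bash
python3 - <<'E'
from h import *
s=env.observe(); d=optics.get_image("wrist")
def m(n,pts,z=0.015):
    w=wrist_p2w(d,np.array(pts)/1.8+[60,0],z,s)[:,:2]*1000
    c,q,a=cv2.minAreaRect(w.astype(np.float32)); print(n,np.round(w.mean(0),1),np.round(c,1),np.round(q,1),round(a,1))
m("short",[(249,120),(336,119),(250,225),(336,222)])
m("long",[(253,270),(336,269),(262,430),(338,428)])
m("wide",[(395,88),(542,92),(395,256),(539,258)])
m("round",[(464,282),(462,419)])
m("rim",[(204,83),(558,82),(546,438),(219,439)])
t=optics.get_image("top")
for n,p in dict(short=(120,110),long=(88,235),round=(212,258),wide=(240,136)).items(): print(n,np.round(p2w(t,np.array(p)/2.8+[180,120],0.015)[0]*1000,1))
E
```

```text
short [602.8 342.2] [603.2 342.1] [49.  60.3] 83.3
long [500.1 354.1] [499.8 353.9] [47.6 96.4] 83.3
wide [590.5 244.9] [590.7 244.7] [82.4 96.3] 83.4
round [488.4 258.5] [488.4 258.5] [81.4  0. ] 174.2
rim [545.9 299.5] [546.3 299.7] [201.6 213.3] 83.6
short [603.9 343.5  15. ]
long [499.3 358.   15. ]
round [488.1 258.6  15. ]
wide [589.2 244.9  15. ]
```

```bash
python3 - <<'E'
from h import *
plan([(603,342.5,80,-6.7),(603,342.5,32,-6.7)])
E
```

```text
(603, 342.5, 80, -6.7) shift [ 0.194 -0.112  0.279] turn [ 0.     0.001 -0.   ] rows 4.3
(603, 342.5, 32, -6.7) shift [ 0.194 -0.112  0.375] turn [ 0.     0.001 -0.   ] rows 5.2
```

Request:
arm_command --commands '[0.5,0.194,-0.112,0.2,0,0,0,0.5,0.194,-0.112,0.27,0,0,0,0.5,0.194,-0.112,0.279,0,0,0,0.5,0.194,-0.112,0.279,0,0,0,0.5,0.194,-0.112,0.279,0,0,0,0.5,0.194,-0.112,0.31,0,0,0,0.5,0.194,-0.112,0.34,0,0,0,0.5,0.194,-0.112,0.36,0,0,0,0.5,0.194,-0.112,0.37,0,0,0,0.5,0.194,-0.112,0.372,0,0,0,0.5,0.194,-0.112,0.372,0,0,0,0.5,0.194,-0.112,0.372,0,0,0]'

```text
time_s: 5.98
position: [0.6037, 0.3442, 0.0356]
tool_rot: [[0.993, -0.116, 0.002], [-0.116, -0.993, 0.001], [0.002, -0.001, -1.0]]
ft_force: [-0.2, -0.3, 0.1]
grip_width: 0.0258
gripper_force: 29.7
```

```bash
python3 - <<'E'
from h import *
plan([(603,342.5,31,-6.7)]); st()
s=env.observe(); d=optics.get_image("wrist"); im=cv2.cvtColor(d["image"],cv2.COLOR_RGB2BGR)
cv2.imwrite("pics/w4.png",cv2.resize(im[120:400,100:460],None,fx=2,fy=2))
E
```

```text
(603, 342.5, 31, -6.7) shift [-0.001  0.003  0.009] turn [-0.    -0.001  0.   ] rows 0.1
t 5.98 p [603.7 344.2  35.6] yaw -6.7 w 25.8 F [-0.2 -0.3  0.1] q [ 20.  47.  64.   0.  69. 117.]
```

View pics/w4.png

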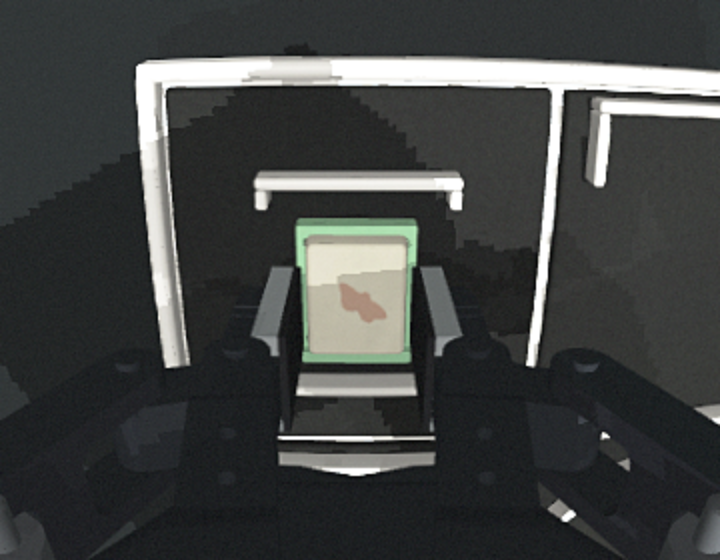

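The cassette sits between the short pocket's end walls, laterally centred. I'll lower it, release and rise.

Request:
arm_command --commands '[0.5,0,0.001,0.006,0,0,0,0.5,0,0.001,0.009,0,0,0,0.5,0,0.001,0.01,0,0,0,0.5,0,0.001,0.01,0,0,0]'

```text
time_s: 6.37
position: [0.6035, 0.3436, 0.0306]
tool_rot: [[0.993, -0.116, 0.001], [-0.116, -0.993, 0.0], [0.001, -0.0, -1.0]]
ft_force: [-2.3, -0.3, 7.2]
grip_width: 0.026
gripper_force: 31.5
```

Request:
arm_command --commands '[0.15,0,0,-0.001,0,0,0,0.15,0,0,-0.001,0,0,0,0.15,0,0,-0.001,0,0,0,0.15,0,0,-0.02,0,0,0,0.15,0,0,-0.06,0,0,0,0.15,0,0,-0.12,0,0,0,0.15,0,0,-0.2,0,0,0,0.15,-0.2,0,-0.28,0,0,0,0.15,-0.2,0,-0.28,0,0,0,0.15,-0.2,0,-0.28,0,0,0]'

```text
time_s: 7.2
position: [0.5014, 0.3557, 0.172]
tool_rot: [[0.993, -0.115, 0.002], [-0.115, -0.993, 0.001], [0.001, -0.001, -1.0]]
ft_force: [0.3, 0.3, 0.1]
grip_width: 0.0363
gripper_force: 0.0
```

```bash
python3 - <<'E'
from h import *
st(); s=env.observe(); d=optics.get_image("wrist"); im=cv2.cvtColor(d["image"],cv2.COLOR_RGB2BGR)
cv2.imwrite("pics/w5.png",cv2.resize(im[0:260,80:480],None,fx=1.8,fy=1.8))
plan([(500,230,170,-14),(565.5,-46.7,110,-14)])
E
```

```text
t 7.2 p [501.4 355.7 172. ] yaw -6.6 w 36.3 F [0.3 0.3 0.1] q [ 24.  32.  71.   0.  77. 121.]
(500, 230, 170, -14) shift [0.031 0.251 0.007] turn [-0.001 -0.001  0.063] rows 3.0
(565.5, -46.7, 110, -14) shift [0.223 0.787 0.126] turn [-0.001 -0.001  0.063] rows 9.9
```

View pics/w5.png

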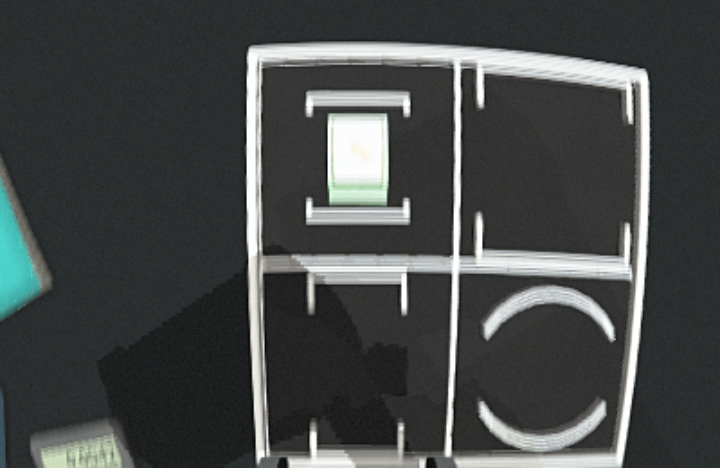

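Request:
arm_command --commands '[0.05,0.031,0.251,0.0,0,0,0.063,0.05,0.031,0.251,0.0,0,0,0.063,0.05,0.223,0.787,0.126,0,0,0.063,0.05,0.223,0.787,0.126,0,0,0.063,0.05,0.223,0.787,0.126,0,0,0.063,0.05,0.223,0.787,0.126,0,0,0.063,0.05,0.223,0.787,0.126,0,0,0.063,0.05,0.223,0.787,0.126,0,0,0.063,0.05,0.223,0.787,0.126,0,0,0.063,0.05,0.223,0.787,0.126,0,0,0.063,0.05,0.223,0.787,0.126,0,0,0.063,0.05,0.223,0.787,0.126,0,0,0.063]'

```text
time_s: 8.25
position: [0.5693, -0.0507, 0.1062]
tool_rot: [[0.968, -0.249, -0.0], [-0.249, -0.968, 0.0], [-0.0, -0.0, -1.0]]
ft_force: [-0.0, 0.6, 0.3]
grip_width: 0.0406
gripper_force: 0.0
```

```bash
python3 - <<'E'
from h import *
st(); s=env.observe(); d=optics.get_image("wrist"); wobjs(s,d,[0.006],80)
s=env.observe(); plan([(565.5,-47,60,-14),(565.5,-47,24.5,-14)])
E
```

```text
t 8.25 p [569.3 -50.7 106.2] yaw -14.4 w 40.6 F [-0.   0.6  0.3] q [-17.  32.  83.   0.  65.  87.]
(0, 403, 44, 17) 0.006 [361.5 438.3] [156.1  37.3] -80.9
(76, 378, 19, 23) 0.006 [422.3 216.8] [37.6 17.5] -13.6
(460, 374, 21, 27) 0.006 [ 315.  -214.5] [45.3 21.8] -9.3
(0, 362, 28, 18) 0.006 [452.2 346.8] [72.6 28.1] 84.3
(19, 358, 17, 15) 0.006 [461.  296.9] [21.  20.6] -65.2
(166, 353, 13, 32) 0.006 [448.2  84.6] [47.8 12.3] -25.8
(4, 318, 43, 23) 0.006 [515.1 263.2] [84.5 28.2] 83.3
(419, 291, 23, 21) 0.006 [ 463.8 -163.2] [32.7  8.2] 40.5
(326, 254, 25, 45) 0.006 [513.3 -85.7] [41.3 12. ] 2.1
(206, 254, 25, 45) 0.006 [536.9   6.4] [41.3 12. ] -30.8
(0, 217, 11, 24) 0.006 [624.5 208.8] [23.  12.5] -7.5
(0, 205, 68, 146) 0.006 [565.9 201.5] [144.7  99.5] -37.9
(98, 200, 91, 99) 0.006 [568.7  60.4] [82.2 68.1] -9.3
(254, 172, 40, 102) 0.006 [565.9 -47. ] [77.4 27.7] -14.2
(374, 116, 71, 144) 0.006 [ 563.7 -154.8] [128.7  16.5] 18.1
(0, 113, 8, 26) 0.006 [713.3 164.6] [22.8 10.6] -19.7
(0, 16, 69, 84) 0.006 [767.5 113.7] [90.6 83.8] -9.2
(565.5, -47, 60, -14) shift [-0.008 -0.002  0.093] turn [-0.     0.    -0.003] rows 1.1
(565.5, -47, 24.5, -14) shift [-0.008 -0.002  0.164] turn [-0.     0.    -0.003] rows 2.0
```

Request:
arm_command --commands '[0.05,-0.008,-0.002,0.06,0,0,-0.002,0.05,-0.008,-0.002,0.12,0,0,-0.002,0.05,-0.008,-0.002,0.15,0,0,-0.002,0.05,-0.008,-0.002,0.161,0,0,-0.002,0.05,-0.008,-0.002,0.165,0,0,-0.002,0.05,-0.008,-0.002,0.165,0,0,-0.002,0.05,-0.008,-0.002,0.165,0,0,-0.002]'

```text
time_s: 8.88
position: [0.5661, -0.0463, 0.0251]
tool_rot: [[0.971, -0.241, 0.002], [-0.241, -0.971, -0.001], [0.002, 0.0, -1.0]]
ft_force: [0.3, -0.1, 0.0]
grip_width: 0.0406
gripper_force: 0.0
```

Request:
arm_command --commands '[0.6,0,0,0.001,0,0,0,0.6,0,0,0.001,0,0,0,0.6,0,0,0.001,0,0,0,0.6,0,0,0.001,0,0,0,0.6,0,0,0.001,0,0,0]' --newtons 35

```text
time_s: 9.3
position: [0.566, -0.0466, 0.0246]
tool_rot: [[0.97, -0.242, 0.002], [-0.242, -0.97, -0.0], [0.002, -0.0, -1.0]]
ft_force: [-0.3, 0.7, 5.4]
grip_width: 0.0239
gripper_force: 34.0
```

Request:
arm_command --commands '[0.6,0,0,-0.02,0,0,0,0.6,0,0,-0.08,0,0,0,0.6,0,0,-0.15,0,0,0,0.6,0,0,-0.2,0,0,0,0.6,0,0,-0.2,0,0,0]'

```text
time_s: 9.72
position: [0.5675, -0.0472, 0.1295]
tool_rot: [[0.97, -0.241, 0.01], [-0.241, -0.97, -0.003], [0.01, 0.0, -1.0]]
ft_force: [0.9, -0.3, 0.3]
grip_width: 0.0238
gripper_force: 34.4
```

```bash
python3 - <<'E'
from h import *
st(); plan([(500,354.2,130,-6.7)])
E
```

```text
t 9.72 p [567.5 -47.2 129.5] yaw -14.0 w 23.8 F [ 0.9 -0.3  0.3] q [-17.  30.  82.  -0.  67.  87.]
(500, 354.2, 130, -6.7) shift [-0.325 -0.746 -0.005] turn [ 0.001 -0.005 -0.061] rows 9.8
```

Request:
arm_command --commands '[0.6,-0.325,-0.746,-0.005,0,0,-0.061,0.6,-0.325,-0.746,-0.005,0,0,-0.061,0.6,-0.325,-0.746,-0.005,0,0,-0.061,0.6,-0.325,-0.746,-0.005,0,0,-0.061,0.6,-0.325,-0.746,-0.005,0,0,-0.061,0.6,-0.325,-0.746,-0.005,0,0,-0.061,0.6,-0.325,-0.746,-0.005,0,0,-0.061,0.6,-0.325,-0.746,-0.005,0,0,-0.061,0.6,-0.325,-0.746,-0.005,0,0,-0.061,0.6,-0.325,-0.746,-0.005,0,0,-0.061,0.6,-0.325,-0.746,-0.005,0,0,-0.061,0.6,-0.325,-0.746,-0.005,0,0,-0.061]'

```text
time_s: 10.72
position: [0.497, 0.3559, 0.1258]
tool_rot: [[0.994, -0.113, -0.0], [-0.113, -0.994, -0.0], [-0.0, 0.0, -1.0]]
ft_force: [0.1, 0.4, -0.7]
grip_width: 0.0239
gripper_force: 34.5
```

```bash
python3 - <<'E'
from h import *
st(); plan([(500,354.2,60,-6.7),(500,354.2,31.5,-6.7)]); s=env.observe(); d=optics.get_image("wrist"); im=cv2.cvtColor(d["image"],cv2.COLOR_RGB2BGR)
cv2.imwrite("pics/w6.png",cv2.resize(im[60:400,80:480],None,fx=1.7,fy=1.7))
E
```

```text
t 10.72 p [497.  355.9 125.8] yaw -6.5 w 23.9 F [ 0.1  0.4 -0.7] q [ 25.  34.  75.  -0.  71. 121.]
(500, 354.2, 60, -6.7) shift [0.006 0.003 0.132] turn [0.    0.    0.002] rows 1.6
(500, 354.2, 31.5, -6.7) shift [0.006 0.003 0.189] turn [0.    0.    0.002] rows 2.3
```

View pics/w6.png

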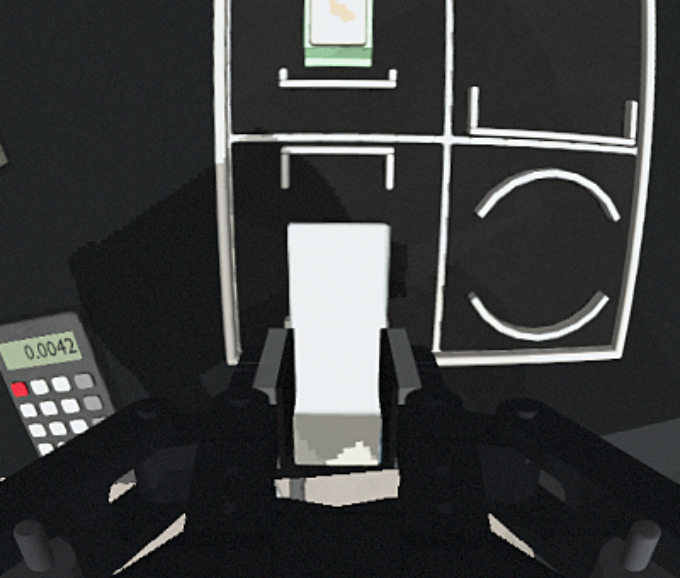

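The slides are held straight, and the cassette is clear of both of its end walls. I'll lower the slides into the long pocket.

Request:
arm_command --commands '[0.6,0.006,0.003,0.05,0,0,0.002,0.6,0.006,0.003,0.1,0,0,0.002,0.6,0.006,0.003,0.14,0,0,0.002,0.6,0.006,0.003,0.16,0,0,0.002,0.6,0.006,0.003,0.165,0,0,0.002,0.6,0.006,0.003,0.165,0,0,0.002,0.6,0.006,0.003,0.165,0,0,0.002]'

```text
time_s: 11.35
position: [0.5014, 0.3526, 0.0445]
tool_rot: [[0.993, -0.121, 0.002], [-0.121, -0.993, 0.001], [0.002, -0.001, -1.0]]
ft_force: [-0.8, -0.3, 0.2]
grip_width: 0.0236
gripper_force: 34.5
```

```bash
python3 - <<'E'
from h import *
st(); plan([(500,354.2,31.5,-6.7)])
E
```

```text
t 11.35 p [501.4 352.6  44.5] yaw -6.9 w 23.6 F [-0.8 -0.3  0.2] q [ 24.  40.  79.  -0.  61. 121.]
(500, 354.2, 31.5, -6.7) shift [-0.003 -0.003  0.026] turn [-0.    -0.001 -0.002] rows 0.3
```

Request:
arm_command --commands '[0.6,-0.003,-0.003,0.01,0,0,0,0.6,-0.003,-0.003,0.02,0,0,0,0.6,-0.003,-0.003,0.024,0,0,0,0.6,-0.003,-0.003,0.026,0,0,0,0.6,-0.003,-0.003,0.026,0,0,0]'

```text
time_s: 11.77
position: [0.4992, 0.3546, 0.0316]
tool_rot: [[0.993, -0.12, 0.001], [-0.12, -0.993, 0.0], [0.001, -0.0, -1.0]]
ft_force: [-3.9, -1.3, 10.3]
grip_width: 0.0238
gripper_force: 36.3
```

Request:
arm_command --commands '[0.2,0,0,-0.001,0,0,0,0.2,0,0,-0.001,0,0,0,0.2,0,0,-0.001,0,0,0,0.2,0,0,-0.03,0,0,0,0.2,0,0,-0.1,0,0,0,0.2,0,0,-0.16,0,0,0,0.2,0,0.1,-0.24,0,0,0,0.2,0,0.18,-0.28,0,0,0,0.2,0,0.18,-0.28,0,0,0,0.2,0,0.18,-0.28,0,0,0]'

```text
time_s: 12.6
position: [0.4892, 0.2623, 0.1733]
tool_rot: [[0.992, -0.123, 0.004], [-0.123, -0.992, 0.0], [0.004, -0.001, -1.0]]
ft_force: [1.0, 0.2, 0.4]
grip_width: 0.0336
gripper_force: 0.0
```

```bash
python3 - <<'E'
from h import *
st(); plan([(420,57,130,-6.7)]); s=env.observe(); d=optics.get_image("wrist"); im=cv2.cvtColor(d["image"],cv2.COLOR_RGB2BGR)
cv2.imwrite("pics/w7.png",cv2.resize(im[0:340,0:400],None,fx=1.7,fy=1.7))
E
```

```text
t 12.6 p [489.2 262.3 173.3] yaw -7.1 w 33.6 F [1.  0.2 0.4] q [ 16.  26.  81.  -0.  73. 113.]
(420, 57, 130, -6.7) shift [-0.087  0.425  0.086] turn [-0.    -0.002 -0.003] rows 5.3
```

View pics/w7.png

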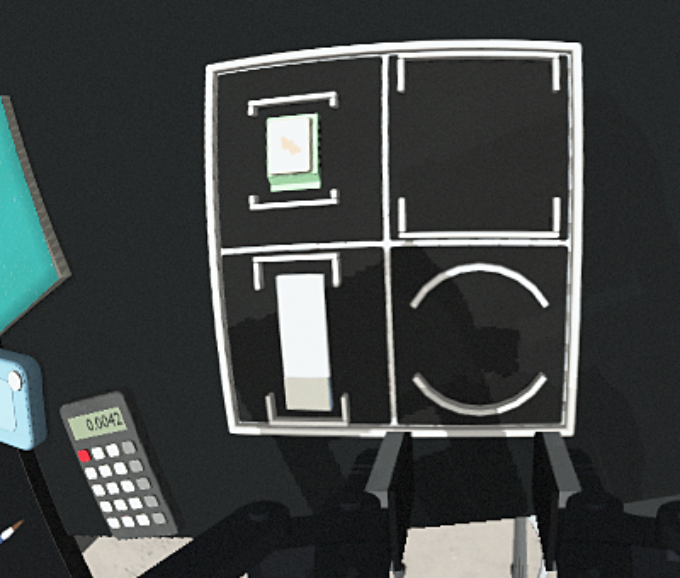

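Request:
arm_command --commands '[-1,-0.087,0.425,0.086,0,0,0,-1,-0.087,0.425,0.086,0,0,0,-1,-0.087,0.425,0.086,0,0,0,-1,-0.087,0.425,0.086,0,0,0,-1,-0.087,0.425,0.086,0,0,0,-1,-0.087,0.425,0.086,0,0,0,-1,-0.087,0.425,0.086,0,0,0,-1,-0.087,0.425,0.086,0,0,0]'

```text
time_s: 13.32
position: [0.42, 0.0595, 0.1268]
tool_rot: [[0.993, -0.121, -0.001], [-0.121, -0.993, 0.0], [-0.001, -0.0, -1.0]]
ft_force: [-0.4, 0.9, 0.3]
grip_width: 0.0851
gripper_force: 0.0
```

```bash
python3 - <<'E'
from h import *
st(); s=env.observe(); d=optics.get_image("wrist"); im=d["image"]
g=im.max(2)
for thr in (80,150,190):
    m=(g>thr).astype(np.uint8)
    for c in cv2.findContours(m,cv2.RETR_EXTERNAL,cv2.CHAIN_APPROX_NONE)[0]:
        x,y,w,h=cv2.boundingRect(c)
        if 60<w<180 and 60<h<180 and 100<x<350: print(thr,(x,y,w,h),*wrect(d,s,c,0.026),*wrect(d,s,c,0.013))
hs=cv2.cvtColor(im,cv2.COLOR_RGB2HSV); m=((hs[...,0]<25)&(hs[...,1]>90)&(hs[...,2]>60)).astype(np.uint8)
for c in cv2.findContours(m,cv2.RETR_EXTERNAL,cv2.CHAIN_APPROX_NONE)[0]:
    if cv2.contourArea(c)>60: print("brown",cv2.boundingRect(c),*wrect(d,s,c,0.026))
cv2.imwrite("pics/w8.png",im[...,::-1])
E
```

```text
t 13.32 p [420.   59.5 126.8] yaw -7.0 w 85.1 F [-0.4  0.9  0.3] q [ -8.  18. 104.   0.  58.  89.]
80 (174, 269, 94, 91) [338.7 121.7] [88.8 83.8] -0.2 [330.  125.8] [94.  88.7] -0.2
80 (347, 236, 140, 77) [353.  -52.3] [126.1  60.4] -89.7 [345.1 -58.3] [133.4  63.9] -89.7
80 (236, 144, 88, 88) [441.4  55.6] [61.7 61.6] 38.7 [438.6  55.9] [65.3 65.2] 38.7
80 (210, 0, 86, 71) [552.8  60.9] [57.3 52.6] 81.2 [556.5  61.5] [60.7 55.7] 81.2
150 (178, 269, 90, 90) [339.2 120.7] [87.2 80.8] 0.1 [330.5 124.7] [92.3 85.5] 0.1
150 (237, 147, 87, 84) [441.4  55.3] [60.9 60. ] 83.1 [438.6  55.6] [64.5 63.4] 83.1
150 (210, 0, 86, 67) [554.3  60.7] [56.7 50. ] 80.8 [558.1  61.2] [60.  52.9] 80.8
190 (178, 269, 90, 90) [339.2 120.7] [87.2 80.8] 0.1 [330.5 124.7] [92.3 85.5] 0.1
190 (237, 147, 87, 84) [441.4  55.3] [60.8 59.9] 83.1 [438.6  55.5] [64.3 63.4] 83.1
190 (211, 0, 84, 67) [554.3  60.7] [56.3 49.7] 80.9 [558.1  61.2] [59.5 52.6] 80.9
brown (264, 174, 33, 33) [441.   55.4] [23.  22.6] -6.9
```

View pics/w8.png

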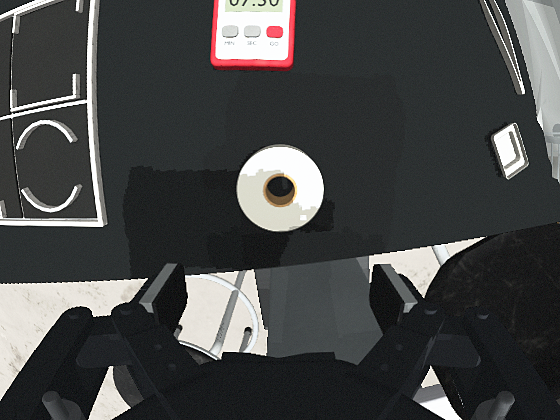

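Request:
arm_command --commands '[-1,0.043,0.003,0.03,0,0,0,-1,0.043,0.003,0.09,0,0,0,-1,0.043,0.003,0.15,0,0,0,-1,0.043,0.003,0.19,0,0,0,-1,0.043,0.003,0.197,0,0,0,-1,0.043,0.003,0.197,0,0,0,-0.2,0.043,0.003,0.197,0,0,0,-0.2,0.043,0.003,0.197,0,0,0,-0.2,0.043,0.003,0.197,0,0,0,-0.2,0.043,0.003,0.197,0,0,0,-0.2,0.043,0.003,0.197,0,0,0,-0.2,0.043,0.003,0.197,0,0,0]' --newtons 35

```text
time_s: 14.37
position: [0.4418, 0.0555, 0.0304]
tool_rot: [[0.993, -0.12, 0.003], [-0.12, -0.993, -0.0], [0.003, -0.0, -1.0]]
ft_force: [-1.3, 2.9, 6.7]
grip_width: 0.0594
gripper_force: 36.4
```

Request:
arm_command --commands '[-0.2,0,0,-0.02,0,0,0,-0.2,0,0,-0.08,0,0,0,-0.2,0,0,-0.15,0,0,0,-0.2,0,0,-0.2,0,0,0,-0.2,0,0,-0.2,0,0,0]'

```text
time_s: 14.78
position: [0.4431, 0.0552, 0.1341]
tool_rot: [[0.993, -0.12, 0.011], [-0.12, -0.993, -0.001], [0.011, 0.0, -1.0]]
ft_force: [-0.1, 0.2, 0.3]
grip_width: 0.0596
gripper_force: 38.5
```

```bash
python3 - <<'E'
from h import *
st(); plan([(488.5,257.5,130,-6.7)])
E
```

```text
t 14.78 p [443.1  55.2 134.1] yaw -6.9 w 59.6 F [-0.1  0.2  0.3] q [ -8.  19. 101.   0.  59.  89.]
(488.5, 257.5, 130, -6.7) shift [ 0.042 -0.413  0.009] turn [ 0.    -0.005 -0.001] rows 5.0
```

Request:
arm_command --commands '[-0.2,0.042,-0.413,0.009,0,0,0,-0.2,0.042,-0.413,0.009,0,0,0,-0.2,0.042,-0.413,0.009,0,0,0,-0.2,0.042,-0.413,0.009,0,0,0,-0.2,0.042,-0.413,0.009,0,0,0,-0.2,0.042,-0.413,0.009,0,0,0,-0.2,0.042,-0.413,0.009,0,0,0,-0.2,0.042,-0.413,0.05,0,0,0,-0.2,0.042,-0.413,0.1,0,0,0,-0.2,0.042,-0.413,0.13,0,0,0,-0.2,0.042,-0.413,0.13,0,0,0,-0.2,0.042,-0.413,0.13,0,0,0]'

```text
time_s: 15.78
position: [0.4865, 0.2567, 0.064]
tool_rot: [[0.993, -0.121, -0.001], [-0.121, -0.993, -0.0], [-0.001, 0.001, -1.0]]
ft_force: [1.0, -0.1, 0.3]
grip_width: 0.0595
gripper_force: 38.5
```

```bash
python3 - <<'E'
from h import *
st(); plan([(488.5,257.7,37.5,-6.7)]); s=env.observe(); d=optics.get_image("wrist"); im=cv2.cvtColor(d["image"],cv2.COLOR_RGB2BGR)
cv2.imwrite("pics/w9.png",cv2.resize(im[60:400,80:480],None,fx=1.7,fy=1.7))
E
```

```text
t 15.78 p [486.5 256.7  64. ] yaw -7.0 w 59.5 F [ 1.  -0.1  0.3] q [ 15.  34.  89.  -0.  58. 112.]
(488.5, 257.7, 37.5, -6.7) shift [ 0.004 -0.002  0.053] turn [ 0.     0.    -0.002] rows 0.6
```

View pics/w9.png

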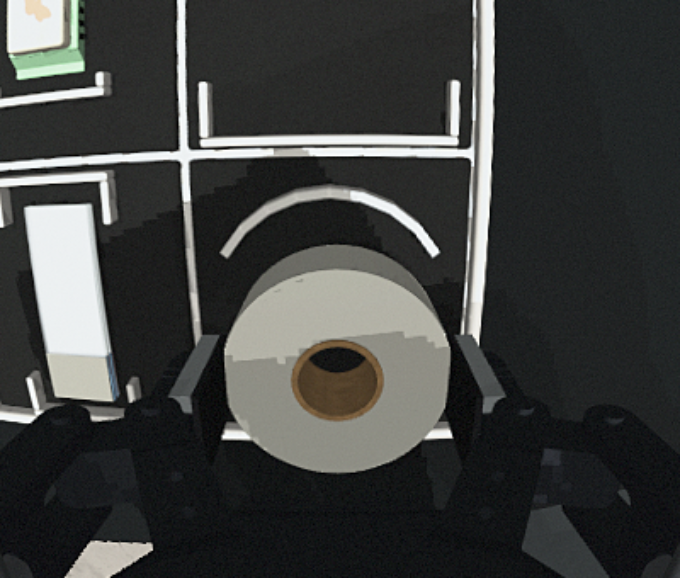

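Request:
arm_command --commands '[-0.2,0.003,-0.001,0.015,0,0,0,-0.2,0.003,-0.001,0.03,0,0,0,-0.2,0.003,-0.001,0.042,0,0,0,-0.2,0.003,-0.001,0.048,0,0,0,-0.2,0.003,-0.001,0.051,0,0,0,-0.2,0.003,-0.001,0.051,0,0,0]'

```text
time_s: 16.33
position: [0.488, 0.258, 0.0379]
tool_rot: [[0.993, -0.12, -0.001], [-0.12, -0.993, -0.0], [-0.001, 0.0, -1.0]]
ft_force: [-0.6, 0.6, -0.2]
grip_width: 0.0593
gripper_force: 38.5
```

Request:
arm_command --commands '[-0.2,0,0,0.002,0,0,0,-0.2,0,0,0.003,0,0,0,-0.2,0,0,0.003,0,0,0]'

```text
time_s: 16.58
position: [0.4884, 0.2582, 0.0375]
tool_rot: [[0.993, -0.12, 0.001], [-0.12, -0.993, 0.0], [0.001, -0.0, -1.0]]
ft_force: [-1.2, -0.2, 4.1]
grip_width: 0.0594
gripper_force: 38.9
```

Request:
arm_command --commands '[-0.57,0,0,0,0,0,0,-0.57,0,0,0,0,0,0,-0.57,0,0,0,0,0,0,-0.57,0,0,-0.02,0,0,0,-0.57,0,0,-0.06,0,0,0,-0.57,0,0,-0.12,0,0,0,-0.57,0,0,-0.2,0,0,0,-0.57,0,0,-0.24,0,0,0,-0.57,0,0,-0.24,0,0,0]'

```text
time_s: 17.33
position: [0.4899, 0.2586, 0.1623]
tool_rot: [[0.993, -0.12, 0.009], [-0.12, -0.993, 0.003], [0.009, -0.004, -1.0]]
ft_force: [0.1, 0.2, 1.0]
grip_width: 0.067
gripper_force: 0.0
```

```bash
python3 - <<'E'
from h import *
st(); plan([(545,62,130,-9.3)]); s=env.observe(); d=optics.get_image("wrist"); im=cv2.cvtColor(d["image"],cv2.COLOR_RGB2BGR)
cv2.imwrite("pics/w10.png",cv2.resize(im[0:340,60:460],None,fx=1.7,fy=1.7))
E
```

```text
t 17.33 p [489.9 258.6 162.3] yaw -6.9 w 67.0 F [0.1 0.2 1. ] q [ 16.  27.  82.   0.  71. 112.]
(545, 62, 130, -9.3) shift [0.156 0.377 0.065] turn [-0.002 -0.004  0.02 ] rows 5.0
```

View pics/w10.png

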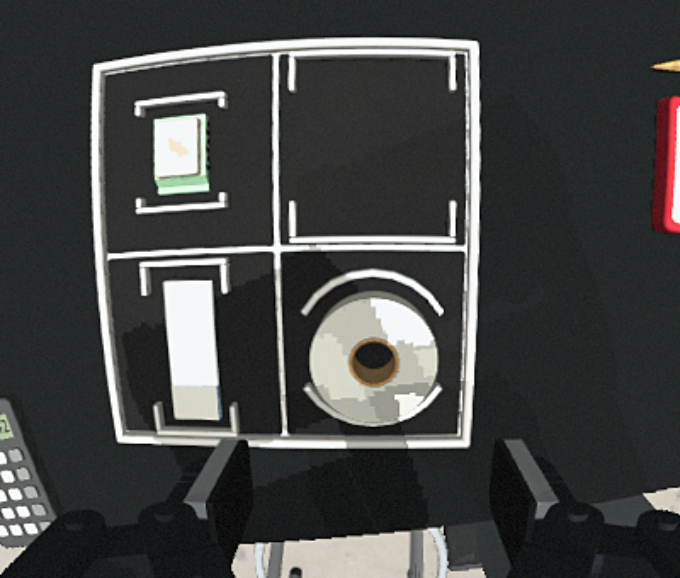

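Request:
arm_command --commands '[-1,0.156,0.377,0.065,0,0,0.02,-1,0.156,0.377,0.065,0,0,0.02,-1,0.156,0.377,0.065,0,0,0.02,-1,0.156,0.377,0.065,0,0,0.02,-1,0.156,0.377,0.065,0,0,0.02,-1,0.156,0.377,0.065,0,0,0.02,-1,0.156,0.377,0.065,0,0,0.02,-1,0.156,0.377,0.065,0,0,0.02]'

```text
time_s: 18.05
position: [0.5424, 0.0619, 0.1236]
tool_rot: [[0.987, -0.162, -0.002], [-0.162, -0.987, 0.0], [-0.002, -0.0, -1.0]]
ft_force: [0.5, 0.1, 0.5]
grip_width: 0.0854
gripper_force: 0.0
```

```bash
python3 - <<'E'
from h import *
st(); s=env.observe(); d=optics.get_image("wrist"); g=d["image"].max(2)
for thr in (80,150):
    for c in cv2.findContours((g>thr).astype(np.uint8),cv2.RETR_EXTERNAL,cv2.CHAIN_APPROX_NONE)[0]:
        x,y,w,h=cv2.boundingRect(c)
        if 60<w<180 and 60<h<180 and 100<x<350: print(thr,(x,y,w,h),*wrect(d,s,c,0.017),*wrect(d,s,c,0.008))
plan([(569.5,60,60,-9.3),(569.5,60,25,-9.3)])
E
```

```text
t 18.05 p [542.4  61.9 123.6] yaw -9.3 w 85.4 F [0.5 0.1 0.5] q [-6. 29. 86.  0. 66. 93.]
80 (233, 126, 85, 103) [571.  59.] [75.1 59.5] -9.3 [569.4  59.4] [78.  61.8] -9.3
150 (234, 127, 84, 101) [571.  59.] [73.6 58.8] -9.4 [569.4  59.3] [76.5 61.1] -9.4
(569.5, 60, 60, -9.3) shift [ 0.054 -0.004  0.128] turn [-0.     0.001  0.   ] rows 1.7
(569.5, 60, 25, -9.3) shift [ 0.054 -0.004  0.198] turn [-0.     0.001  0.   ] rows 2.5
```

Request:
arm_command --commands '[-1,0.055,-0.004,0.03,0,0,0,-1,0.055,-0.004,0.09,0,0,0,-1,0.055,-0.004,0.15,0,0,0,-1,0.055,-0.004,0.19,0,0,0,-1,0.055,-0.004,0.199,0,0,0,-1,0.055,-0.004,0.199,0,0,0,-0.2,0.055,-0.004,0.199,0,0,0,-0.2,0.055,-0.004,0.199,0,0,0,-0.2,0.055,-0.004,0.199,0,0,0,-0.2,0.055,-0.004,0.199,0,0,0,-0.2,0.055,-0.004,0.199,0,0,0,-0.2,0.055,-0.004,0.199,0,0,0]' --newtons 40

```text
time_s: 19.1
position: [0.5712, 0.0594, 0.0271]
tool_rot: [[0.987, -0.161, 0.003], [-0.161, -0.987, 0.0], [0.003, -0.001, -1.0]]
ft_force: [-1.8, 1.8, 7.5]
grip_width: 0.0592
gripper_force: 41.2
```

Request:
arm_command --commands '[-0.2,0,0,-0.02,0,0,0,-0.2,0,0,-0.08,0,0,0,-0.2,0,0,-0.15,0,0,0,-0.2,0,0,-0.2,0,0,0,-0.2,0,0,-0.2,0,0,0]'

```text
time_s: 19.52
position: [0.5727, 0.059, 0.1315]
tool_rot: [[0.987, -0.161, 0.011], [-0.161, -0.987, -0.001], [0.011, -0.001, -1.0]]
ft_force: [0.4, 0.7, -1.9]
grip_width: 0.0588
gripper_force: 43.4
```

```bash
python3 - <<'E'
from h import *
st(); plan([(591.5,244.8,130,-6.7)])
E
```

```text
t 19.52 p [572.7  59.  131.5] yaw -9.3 w 58.8 F [ 0.4  0.7 -1.9] q [-6. 30. 81. -0. 68. 93.]
(591.5, 244.8, 130, -6.7) shift [-0.023 -0.373  0.003] turn [-0.    -0.005 -0.022] rows 4.5
```

Request:
arm_command --commands '[-0.2,-0.022,-0.373,0.003,0,0,-0.022,-0.2,-0.022,-0.373,0.003,0,0,-0.022,-0.2,-0.022,-0.373,0.003,0,0,-0.022,-0.2,-0.022,-0.373,0.003,0,0,-0.022,-0.2,-0.022,-0.373,0.003,0,0,-0.022,-0.2,-0.022,-0.373,0.003,0,0,-0.022,-0.2,-0.022,-0.373,0.003,0,0,-0.022,-0.2,-0.022,-0.373,0.05,0,0,-0.022,-0.2,-0.022,-0.373,0.1,0,0,-0.022,-0.2,-0.022,-0.373,0.13,0,0,-0.022,-0.2,-0.022,-0.373,0.13,0,0,-0.022,-0.2,-0.022,-0.373,0.13,0,0,-0.022]'

```text
time_s: 20.52
position: [0.5898, 0.2438, 0.06]
tool_rot: [[0.993, -0.117, -0.001], [-0.117, -0.993, -0.0], [-0.001, 0.0, -1.0]]
ft_force: [0.2, 0.6, -1.5]
grip_width: 0.0589
gripper_force: 43.5
```

```bash
python3 - <<'E'
from h import *
st(); plan([(592,244.8,34,-6.7)]); s=env.observe(); d=optics.get_image("wrist"); im=cv2.cvtColor(d["image"],cv2.COLOR_RGB2BGR)
cv2.imwrite("pics/w11.png",cv2.resize(im[60:400,80:480],None,fx=1.7,fy=1.7))
E
```

```text
t 20.52 p [589.8 243.8  60. ] yaw -6.7 w 58.9 F [ 0.2  0.6 -1.5] q [ 12.  41.  74.  -0.  66. 109.]
(592, 244.8, 34, -6.7) shift [ 0.004 -0.003  0.052] turn [ 0.  0. -0.] rows 0.6
```

View pics/w11.png

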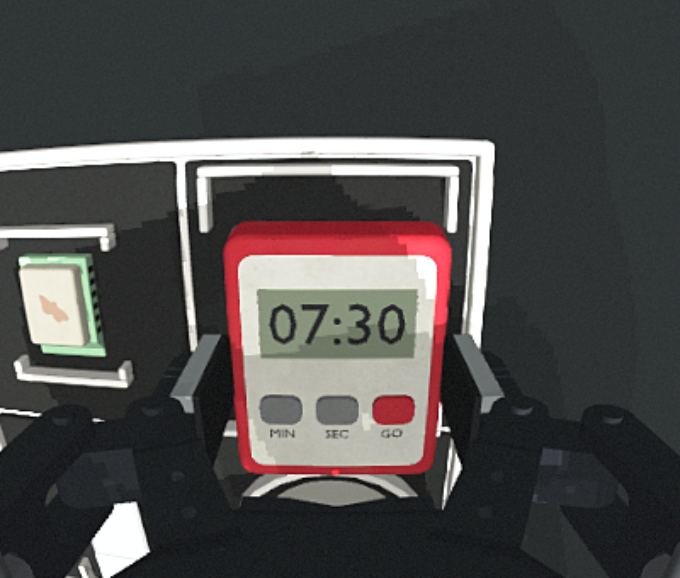

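Request:
arm_command --commands '[-0.2,0.004,-0.003,0.015,0,0,0,-0.2,0.004,-0.003,0.03,0,0,0,-0.2,0.004,-0.003,0.042,0,0,0,-0.2,0.004,-0.003,0.048,0,0,0,-0.2,0.004,-0.003,0.052,0,0,0,-0.2,0.004,-0.003,0.053,0,0,0,-0.2,0.004,-0.003,0.053,0,0,0]'

```text
time_s: 21.15
position: [0.5916, 0.2461, 0.0342]
tool_rot: [[0.993, -0.116, -0.0], [-0.116, -0.993, -0.0], [-0.0, 0.0, -1.0]]
ft_force: [-3.7, -1.7, 7.1]
grip_width: 0.0585
gripper_force: 46.0
```

On the floor at the expected height. Release with a small opening and rise.

Request:
arm_command --commands '[-0.55,0,0,0,0,0,0,-0.55,0,0,0,0,0,0,-0.55,0,0,0,0,0,0,-0.55,0,0,-0.02,0,0,0,-0.55,0,0,-0.06,0,0,0,-0.55,0,0,-0.12,0,0,0,-0.55,0,0,-0.2,0,0,0,-0.55,-0.08,0,-0.28,0,0,0,-0.55,-0.16,-0.05,-0.34,0,0,0,-0.55,-0.16,-0.05,-0.34,0,0,0,-0.55,-0.16,-0.05,-0.34,0,0,0]'

```text
time_s: 22.07
position: [0.5133, 0.2827, 0.2084]
tool_rot: [[0.994, -0.113, 0.006], [-0.113, -0.994, 0.003], [0.006, -0.003, -1.0]]
ft_force: [1.0, -0.2, 0.6]
grip_width: 0.0659
gripper_force: 0.0
```

```bash
python3 - <<'E'
from h import *
st(); s=env.observe(); d=optics.get_image("wrist"); im=cv2.cvtColor(d["image"],cv2.COLOR_RGB2BGR)
cv2.imwrite("pics/w12.png",cv2.resize(im[0:300,0:560],None,fx=1.4,fy=1.4)); wobjs(s,d,[0.006],80)
E
```

```text
t 22.07 p [513.3 282.7 208.4] yaw -6.5 w 65.9 F [ 1.  -0.2  0.6] q [ 17.  27.  73.   0.  80. 114.]
(480, 389, 20, 23) 0.006 [ 94.4 -54.7] [58.4 26.5] -5.2
(402, 385, 52, 35) 0.006 [143.2  64.2] [161.   40.7] 41.0
(102, 357, 62, 63) 0.006 [213.6 547.9] [228.7  54.4] -42.0
(0, 353, 38, 67) 0.006 [171.1 905.3] [406.4  73.2] -49.8
(0, 335, 22, 12) 0.006 [309.5 789.4] [75.2 23.7] -82.8
(3, 307, 38, 27) 0.006 [357.3 721.6] [147.4  10. ] -68.0
(435, 268, 125, 152) 0.006 [ 149.5 -163.9] [689.2 110.6] 41.0
(356, 259, 31, 46) 0.006 [398.  186.1] [68.7 18. ] 19.2
(69, 237, 65, 73) 0.006 [432.7 518.9] [99.9 66. ] 5.1
(0, 67, 77, 201) 0.006 [577.  588.5] [263.1 149.5] -18.8
(446, 63, 87, 9) 0.006 [636.3  20.4] [136.2   7.6] -84.3
(478, 0, 82, 60) 0.006 [692.7 -58.6] [160.6  82. ] -79.3
```

View pics/w12.png

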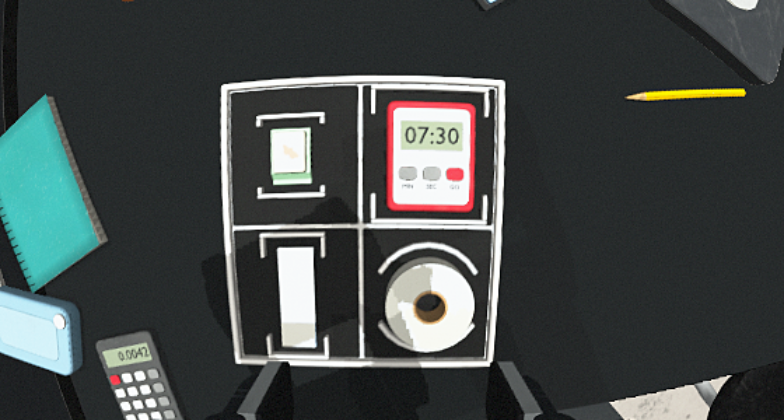

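All four items lie flat inside their pockets, the mould and calculator were left where they lay, and the gripper is clear. Handing in.

```bash
python3 -c "
from rig import env
print(env.close_job())"
```

```text
the job is handed in; nothing more can be done
None
```

The caddy is packed and handed in at about 22 s: the wax block, slides, roll and timer each lie in their own pocket, and I left the mould and calculator alone.

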